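Turn over a V-block and load it under a sprung clip

TASK

One of the two wooden V-blocks on the bench lies upside down, with its V underneath. Turn that one over so that its V faces up, lay it on the open end of the steel holder and slide it lengthwise between the rails under the sprung clip until it is fully home against the end stop with the clip pressing on it. Leave the other V-block where it lies.

Things in the scene. Friction and masses are not known exactly. Their poses are not given: they have to be found in the camera images.
- vblock: the V-block to load: brown wood, 100 long (its x) x 56 wide (y) x 44 high (z), about 0.2 kg, origin at its centre. A V-groove 36 wide at the mouth, 18 deep, runs across the middle of its +z face from side to side (along y); +z must end up on top. At the start +z points down and the V shows only as a notch in the lower edge of both long sides. Its two ends are alike
- spare: the other V-block, same size, axes and material, lying the right way up (V on top); to be left alone. Which of the two lies nearer the robot varies
- holder: fixed steel holder. Origin: underside of its 6 mm base plate (x -175 to +110, 110 wide), below the centre of a block that is home. x points along the slide to the stop, z up. Home: block centre at x 0, y 0, z +28, long axis along x (either end first). Stop face at x +50, 26 high. Rails 59 apart, 12 high, x -45 to +52; flared mouth x -77 to -45. Clip cheeks x +70 to +100, 58 high
- holder_load (a point): point on the top face of the holder's plate, 118 mm before home on the slide line; a block centred here lies wholly on the open plate, clear of rails and clip. Axes as the holder's
- clip (a joint): angle of the sprung steel clip over the end stop, rad: 0 at rest (empty), grows to 0.6 as its nose rises; about 0.13 when it presses on a block that is home. It presses with about 3.5 N. A block slid towards the stop lifts the clip by its sloping nose (about 5 to 8 N of push); no need to lift it by hand
- clip_tip (a point): pressing edge of the clip, 30 mm wide: at rest 38 mm above the plate at holder x +38; the nose slopes up from here at 25 degrees towards the open end, to holder x about +13 and 52 mm above the plate

How it is judged (in metres and radians):
On the way, in this order (a step that is already met when the one before it is completed fails the run):
1. the upside-down V-block has been turned V up (angle between vblock's own z axis and vertical below 0.2 rad), for 0.2 s.
2. it is home against the end stop under the clip (angle between vblock's own z axis and vertical below 0.1 rad and x of vblock in the frame of holder between -0.006 and 0.006 m and y of vblock in the frame of holder between -0.005 and 0.005 m and z of vblock in the frame of holder below 0.033 m and angle between the x axis of vblock and the x axis of holder, either way round below 0.08 rad and value of joint clip between 0.08 and 0.2 rad), for 0.2 s.
At the end, for the whole second after the job is handed in: the block that lay upside down is V up (within 0.1 rad), flat between the rails, within 6 mm of home along the slide and 5 mm across, in line within 0.08 rad, at rest, the clip raised onto it (0.08 to 0.2 rad); the other V-block is within 20 mm of where it lay (all of step 2 and linear speed of vblock below 0.02 m/s and distance of spare from where it was at the start of the episode below 0.02 m); the robot touches nothing.
It fails at once if the other V-block is pushed away or picked up (distance of spare from where it was at the start of the episode above 0.03 m).
It also fails if it takes over 61 s, if anything falls off the work surface, if the arm or the gripper's body presses on something with over 40 N, if the wrist force passes 120 N, or if a joint passes its speed limit or range.

ROBOT

A 6-joint arm with a two-finger parallel gripper is mounted at the origin on a cart in front of the work surface, level with it; the furniture and walls round the work are solid. World frame = base frame: x ahead of the robot, y to its left, z up, the work surface at z = 0. Lengths are in m, angles in degrees, forces in N, time in s.
With the tool pointing down it reaches from about 0.4 to 0.925 m from the base axis. Payload 12.5 kg.
Tool frame: the origin (TCP) lies midway between the tips of the shut fingers; the grasp point (between the pads) lies 19 mm behind it (r.tcp_to_grasp is the distance from the TCP to the grasp point, in m); z points along the fingers, y is the line along which they close (so a half turn about z gives the same grasp; the last joint's range is limited). The gripper opens to 95 mm and grips with 3 to 60 N. Pads are 20 mm wide; open, the fingers measure 119 mm over their backs; the gripper's body (75 mm by 180 mm) begins 59 mm behind the grasp point.
Start: joints at [69.924, 28.126, 89.318, -0, 62.55, -6.05], TCP at [0.151, 0.606, 0.215] pointing down, gripper open.
Joint ranges: [-177.58, 177.58], [-47.91, 125.51], [2.72, 160], [-65.01, 245.01], [3.68, 167.84], [-153.87, 153.87]. Speed limits (degrees/s): [127.2, 127.2, 159.86, 180, 180, 180].

INTERFACE

Orientations are given as [roll, pitch, yaw] about the fixed x, y, z axes, in that order (R = Rz(yaw) Ry(pitch) Rx(roll)).
In Python, from rig import r, optics, finish_job, status gives the robot as it stands. The module is installed in compiled form; this text tells all that it offers. Calls block until the motion is done:
- r.goto(position, orientation): joint-space move of the TCP to a pose.
- r.move_linear(position, ori=None, rate=0.15): straight line of the TCP; ori=None keeps the orientation; rate is the mean speed in m/s.
- r.set_joints(angles): joint-space move.
- r.grip(opening, f_grip=None): finger opening in m; f_grip is the grip in N (None keeps the last); returns when the fingers have stopped.
- r.wait(seconds).
- r.solve_ik(position, orientation): joint angles nearest the present ones, or None.
- optics.get_image(name): name is "scene" or "top"; returns a dict with "frame" (420x560x3 uint8, blue, green, red), "range_z" (420x560 float32, m along the optical axis (not along the pixel's ray), 0 where there is no reading), "vfov" (degrees; the focal length in pixels is half the picture's height over the tangent of half this angle, whatever the lens; pixels are square), "cx", "cy" (the principal point, pixels), "D" ([k1, k2, p1, p2, k3] as OpenCV has them; the pictures are not rectified), "cam_to_world" (4x4, takes a point from camera to world coordinates). Camera axes: x right, y down, z forward; pixel columns grow to the right and rows downward; lengths in m; the calibration is good to about 2 mm. A picture is of the moment at which its call begins.
A pose or a line that the arm cannot do raises r.PlanningError and nothing moves.
- finish_job(): hands the job in; it is judged then, once.
Readings, each from a call of its own:
- status.get_time(): time.
- status.get_q(): joint angles.
- status.get_qd(): joint speeds.
- status.get_effort(): joint torques, N m.
- status.get_tcp_pos(): TCP position.
- status.get_eef_rot(): TCP orientation.
- status.get_force(): force on the tool from outside, world axes, zero at the start.
- status.get_ft_torque(): the same for the moment, N m.
- status.get_opening(): finger opening in m.
- status.get_gripper_force(): force on a finger pad.
Only numpy, scipy, OpenCV 4.12 (cv2) and the standard library are available. Lean on these libraries where they do the work, as an engineer would, in place of code of your own. Each camera call takes 0.05 s, during which the arm holds its last target. There are 200 camera calls.

## Working session

There is one attempt and no reset: what is moved stays moved. The work goes in short steps, each a Python script; the robot and the scene stay as the last script left them, time stands still between calls to the robot, and variables do not carry over. Pictures are saved under pics/ and viewed, at most 10 in all, crops included, and the job is handed in when it is done.

```bash
mkdir -p pics && cat > h.py <<'E'
import numpy as np, cv2
from rig import r, optics, finish_job, status
def cam(name):
    d=optics.get_image(name); h=d["frame"].shape[0]
    f=h/2/np.tan(np.radians(d["vfov"])/2)
    d["K"]=np.array([[f,0,d["cx"]],[0,f,d["cy"]],[0,0,1.]]); d["D"]=np.array(d["D"],float); d["T"]=np.array(d["cam_to_world"]); return d
def rays(d,uv):
    n=cv2.undistortPoints(np.array(uv,float).reshape(-1,1,2),d["K"],d["D"]).reshape(-1,2)
    return np.c_[n,np.ones(len(n))]
def onplane(d,uv,z):
    v=rays(d,uv)@d["T"][:3,:3].T; o=d["T"][:3,3]
    return o+v*((z-o[2])/v[:,2:])
def cloud(d):
    h,w=d["range_z"].shape; u,v=np.meshgrid(np.arange(w),np.arange(h))
    p=rays(d,np.c_[u.ravel(),v.ravel()])*d["range_z"].reshape(-1,1)
    return (p@d["T"][:3,:3].T+d["T"][:3,3]).reshape(h,w,3)
E
python3 - <<'E'
from h import *
for n in("scene","top"):
    d=cam(n); cv2.imwrite(f"pics/{n}0.png",d["frame"]); print(n,d["T"].round(3).tolist(),d["vfov"],d["D"],(d["range_z"]>0).mean())
    np.savez(f"{n}0.npz",**{k:d[k] for k in("frame","range_z","K","D","T")})
print(status.get_time(),status.get_opening())
E
```

```text
scene [[-0.905, -0.239, 0.351, 0.231], [-0.424, 0.546, -0.723, 0.659], [-0.019, -0.803, -0.595, 0.601], [0.0, 0.0, 0.0, 1.0]] 53.330014651363044 [0.00136439 0.         0.         0.         0.        ] 0.9957695578231293
top [[-0.345, -0.891, 0.294, 0.239], [-0.939, 0.327, -0.109, 0.144], [0.001, -0.314, -0.949, 1.026], [0.0, 0.0, 0.0, 1.0]] 46.62533351006623 [-0.06206949  0.          0.          0.          0.        ] 0.9958163265306123
0.1 0.09481947559338194
```

View pics/scene0.png

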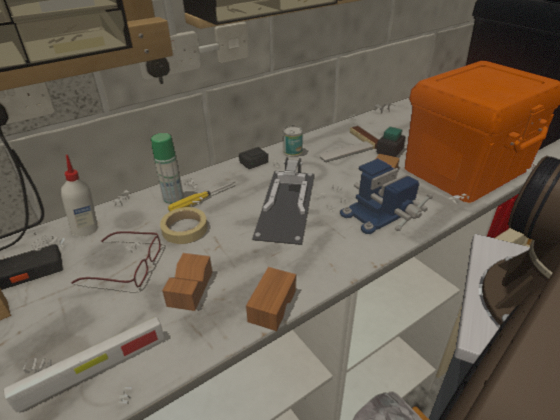

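View pics/top0.png

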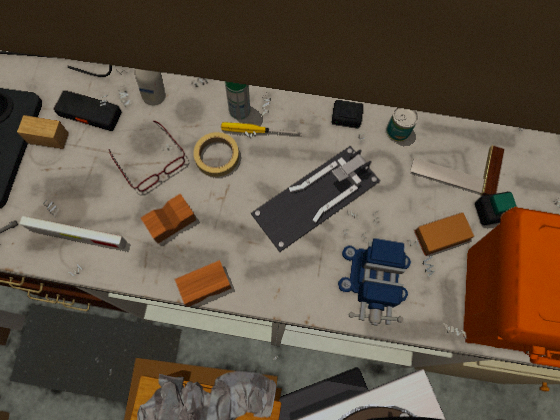

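The scene view shows the block with its V up at about (188,280) and the plain-topped, upside-down one at (272,298). The holder is at (287,205), with its clip towards the wall. In the top view the spare is at (168,217), the vblock at (203,283), and the holder runs from (285,215) to the clip end at (365,165).

```bash
cat > m.py <<'E'
from h import *
def load(n): 
    z=np.load(f"{n}0.npz"); return {k:z[k] for k in z.files}
def rect(P):
    (c,s,a)=cv2.minAreaRect(P.astype(np.float32)); 
    if s[0]<s[1]: s=s[::-1]; a+=90
    return np.round(c,4),np.round(s,4),round((a+90)%180-90,2)
seeds={"scene":{"vb":(272,298),"sp":(188,280),"ho":(285,222)},"top":{"vb":(203,283),"sp":(168,217),"ho":(290,215)}}
for n in seeds:
    d=load(n); C=cloud(d); hsv=cv2.cvtColor(d["frame"],cv2.COLOR_BGR2HSV)
    wood=((hsv[...,0]<18)&(hsv[...,1]>100)).astype(np.uint8); dark=((hsv[...,2]<95)&(hsv[...,1]<80)).astype(np.uint8)
    for k,(u,v) in seeds[n].items():
        _,L=cv2.connectedComponents(dark if k=="ho" else wood)
        w=np.unique(L[v-6:v+7,u-6:u+7],return_counts=True); lab=max((c,l) for l,c in zip(*w) if l)[1]
        M=L==lab; z=C[...,2][M]
        h=np.percentile(z,95) if k!="ho" else np.median(z)
        T=M&(abs(C[...,2]-h)<(.005 if k!="ho" else .004))
        ys,xs=np.where(T); P=onplane(d,np.c_[xs,ys],np.median(C[...,2][T]))[:,:2]
        print(n,k,"top z",np.median(C[...,2][T]).round(4),len(z),*rect(P))
    print("bench z",np.median(C[330:340,330:340,2]) if n=="x" else "")
E
python3 m.py
```

```text
scene vb top z 0.0432 2058 [0.4643 0.2092] [0.1017 0.0572] -86.55
scene sp top z 0.043 1886 [0.6256 0.2369] [0.1026 0.0575] -76.15
scene ho top z 0.0051 2390 [ 0.5678 -0.0849] [0.2837 0.1092] -74.62
bench z 
top vb top z 0.0438 1537 [0.4646 0.2047] [0.1    0.0568] -86.47
top sp top z 0.0435 1453 [0.6265 0.2317] [0.1001 0.0564] -76.31
top ho top z 0.0058 4734 [ 0.5683 -0.092 ] [0.2843 0.1107] -74.86
bench z
```

```bash
cat >> h.py <<'E'
from scipy.spatial.transform import Rotation as Ro
G=r.tcp_to_grasp
def pose(g,yaw,t,flip=0,back=0.):
    """grasp point g, u=heading yaw (deg), tilt t (deg) of approach from -z toward u -> TCP pos, rpy"""
    y,t=np.radians(yaw),np.radians(t); u=np.array([np.cos(y),np.sin(y),0]); z=np.array([0,0,1.])
    a=-np.cos(t)*z+np.sin(t)*u; w=np.cross(z,u)*(-1 if flip else 1)
    R=np.c_[np.cross(w,a),w,a]
    return (np.array(g)+a*(G-back)).tolist(), Ro.from_matrix(R).as_euler("xyz",degrees=True).tolist()
def U(yaw): y=np.radians(yaw); return np.array([np.cos(y),np.sin(y),0])
VB=np.array([.4645,.207,.022]); VY=-86.5
HY=-74.7; HO=np.array([.568,-.0885,0])+.0325*U(HY)
Z=np.array([0,0,1.])
E
cat > s.py <<'E'
from h import *
q0=np.array(status.get_q()); ik=lambda g,*a,**k: r.solve_ik(*pose(g,*a,**k))
def ok(*ps): 
    out=[]
    for p in ps:
        q=r.solve_ik(*p)
        if q is None: return None
        out.append(np.array(q))
    return out
print(G)
for yaw in(VY,VY+180):
  for f in(0,1):
    for t0 in(-25,-35,-45):
      g=VB+.028*U(yaw)+.004*Z
      print("pick1",yaw,f,t0,[None if q is None else q.round() for q in [(ok(pose(g,yaw,t0,f,b)) or [None])[0] for b in(0,.1)]])
for f in(0,1):
    for t in(30,40):
      g=HO-.118*U(HY)-.028*U(HY)+.032*Z
      print("place",f,t,[None if q is None else q.round() for q in [(ok(pose(g,HY,t,f,b)) or [None])[0] for b in(0,.1)]])
S=np.array([.48,.17,0])
for yaw in range(-180,180,30):
  for f in(0,1):
    for t in(50,60,-50):
      x=ok(pose(S+.078*Z,yaw,t,f),pose(S+.078*Z,yaw,t,f,.1))
      if x: print("stand",yaw,f,t,x[0].round().astype(int))
E
python3 s.py
```

```text
0.0188
pick1 -86.5 0 -25 [array([  1.,  39., 120.,  51.,  33., -49.]), array([ -4.,  29., 118.,  37.,  44., -37.])]
pick1 -86.5 0 -35 [array([ -4.,  41., 121.,  61.,  41., -62.]), array([-11.,  32., 119.,  47.,  50., -52.])]
pick1 -86.5 0 -45 [array([ -8.,  45., 121.,  66.,  49., -71.]), array([-16.,  37., 119.,  53.,  57., -62.])]
pick1 -86.5 1 -25 [array([  1.,  39., 120.,  51.,  33., 131.]), array([ -4.,  29., 118.,  37.,  44., 143.])]
pick1 -86.5 1 -35 [array([ -4.,  41., 121.,  61.,  41., 118.]), array([-11.,  32., 119.,  47.,  50., 128.])]
pick1 -86.5 1 -45 [array([ -8.,  45., 121.,  66.,  49., 109.]), array([-16.,  37., 119.,  53.,  57., 118.])]
pick1 93.5 0 -25 [array([  30.,   42.,  107.,  -31.,   47., -129.]), array([  34.,   35.,  101.,  -25.,   59., -134.])]
pick1 93.5 0 -35 [array([  34.,   45.,  104.,  -37.,   56., -122.]), array([  38.,   40.,   97.,  -31.,   68., -127.])]
pick1 93.5 0 -45 [array([  36.,   49.,  101.,  -41.,   65., -117.]), array([  42.,   45.,   93.,  -35.,   76., -123.])]
pick1 93.5 1 -25 [array([ 30.,  42., 107., -31.,  47.,  51.]), array([ 34.,  35
[... 2384 characters left out ...]
12]
stand 60 1 50 [-10  39 134 104  48 -81]
stand 60 1 60 [-13  45 136 107  60 -90]
stand 60 1 -50 [ 25  48  92 -26  84  68]
stand 90 0 50 [-11  41 120  65  56 113]
stand 90 0 60 [-14  45 120  69  65 106]
stand 90 0 -50 [  31   45  103  -44   71 -119]
stand 90 1 50 [-11  41 120  65  56 -67]
stand 90 1 60 [-14  45 120  69  65 -74]
stand 90 1 -50 [ 31  45 103 -44  71  61]
stand 120 0 50 [ -6  44 106  41  70 115]
stand 120 0 60 [ -8  48 105  44  79 112]
stand 120 1 50 [ -6  44 106  41  70 -65]
stand 120 1 60 [ -8  48 105  44  79 -68]
stand 150 0 50 [  1  48  95  23  84 108]
stand 150 0 60 [  0  52  92  25  93 107]
stand 150 1 50 [  1  48  95  23  84 -72]
stand 150 1 60 [  0  52  92  25  93 -73]
```

```bash
cat > a1.py <<'E'
from h import *
def fz(): return np.array(status.get_force())
yaw,t=VY,-35
g=VB+.028*U(yaw)+.004*Z
S=np.array([.47,.17,0]); gs=S+.078*Z-.004*U(yaw)
for p in (pose(g+.14*Z,yaw,t),pose(gs+.1*Z,yaw,t+90),pose(gs,yaw,t+90),pose(gs,yaw,t+90,0,.1),pose(S+.078*Z+.004*U(yaw),yaw,-60),pose(S+.078*Z+.004*U(yaw),yaw,-60,0,.1),pose(S+.2*Z,yaw,-60)):
    print(r.solve_ik(*p) is not None)
r.goto(*pose(g,yaw,t,0,.12)); r.grip(.09)
r.move_linear(pose(g,yaw,t)[0],rate=.1)
print(fz()); r.grip(.04,f_grip=30); print("open",status.get_opening(),status.get_gripper_force())
r.move_linear(pose(g+.14*Z,yaw,t)[0])
print("open",status.get_opening(),status.get_time(),fz())
d=cam("scene"); cv2.imwrite("pics/a1.png",d["frame"][100:400,80:480])
E
python3 a1.py
```

```text
True
True
True
True
True
True
True
[ 0.18865564 -0.31029855 -0.37163409]
open 0.05570509918099145 29.943411368876696
open 0.05589404158893027 5.7083 [ 0.1672971  -0.4286038  -1.85465568]
```

View pics/a1.png

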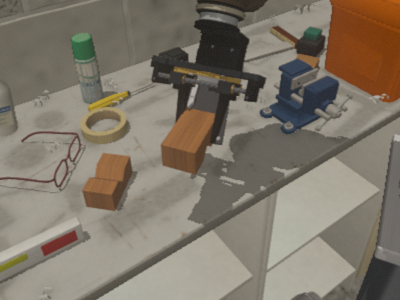

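The picture shows the block held level in the gripper at about (190,140) in the crop and the spare untouched at (108,180). Next I stand it on end, lowering it by force.

```bash
cat >> h.py <<'E'
def fz(): return np.array(status.get_force())
def lower(zmax,step=.002,thr=4.):
    """straight down in small steps until the upward force rises by thr; returns distance lowered"""
    f0=fz()[2]; p0=np.array(status.get_tcp_pos()); z=0
    while z<zmax:
        z+=step; r.move_linear((p0-z*Z).tolist(),rate=.02)
        if fz()[2]-f0>thr: break
    return z,fz()[2]-f0
E
cat > a2.py <<'E'
from h import *
yaw,t=VY,-35
S=np.array([.47,.17,0]); gs=S+.078*Z-.004*U(yaw)
r.goto(*pose(gs+.06*Z,yaw,t+90)); r.move_linear(pose(gs+.010*Z,yaw,t+90)[0])
print("lower",lower(.018), "TCP off",status.get_tcp_pos()[2]-pose(gs,yaw,t+90)[0][2], status.get_opening(),status.get_time())
d=cam("scene"); cv2.imwrite("pics/a2.png",d["frame"][100:400,80:480])
E
python3 a2.py
```

```text
lower (0.012, np.float64(13.084841187161455)) TCP off -0.0005044334467164541 0.05554075744182576 9.2667
```

View pics/a2.png

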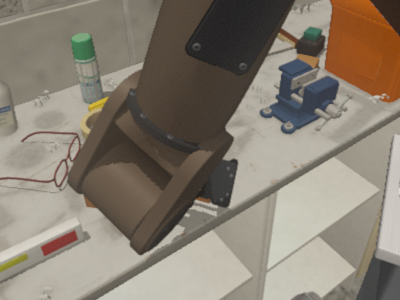

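The arm hides the block in this view; the contact height matches the plan to 0.5 mm. I release, swing over and check that it stands.

```bash
cat > a3.py <<'E'
from h import *
yaw=VY
S=np.array([.47,.17,0]); gs=S+.078*Z-.004*U(yaw); g2=S+.078*Z+.004*U(yaw)
r.grip(.085); r.move_linear(pose(gs,yaw,55,0,.12)[0])
r.goto(*pose(S+.24*Z,yaw,0)); r.goto(*pose(g2+.01*Z,yaw,-60,0,.13))
print(status.get_time())
for n in("scene","top"):
    d=cam(n); C=cloud(d); hsv=cv2.cvtColor(d["frame"],cv2.COLOR_BGR2HSV)
    wood=(hsv[...,0]<18)&(hsv[...,1]>100)&(np.hypot(C[...,0]-.47,C[...,1]-.17)<.07)
    T=wood&(abs(C[...,2]-.1)<.008); ys,xs=np.where(T); print(n,T.sum())
    if T.sum()>50:
        P=onplane(d,np.c_[xs,ys],np.median(C[...,2][T]))[:,:2]; print(np.median(C[...,2][T]),cv2.minAreaRect(P.astype(np.float32)))
    cv2.imwrite(f"pics/a3{n}.png",d["frame"][100:400,80:480])
E
python3 a3.py
```

```text
12.975
scene 636
0.09906969521495551 ((0.46759238839149475, 0.17423690855503082), (0.05884872376918793, 0.05281558632850647), 3.345015525817871)
top 653
0.09954101191441 ((0.46844229102134705, 0.16788071393966675), (0.05745204910635948, 0.04373074322938919), 3.511761426925659)
```

View pics/a3scene.png

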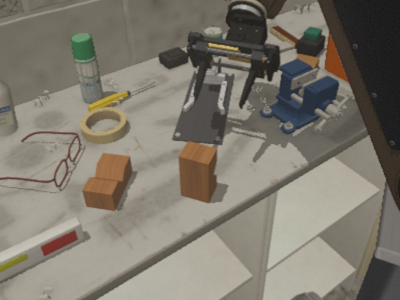

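The block stands on its end at crop (198,172), and its V side faces the gripper, which waits over the holder. The top camera reads about 2 mm low in x and y against the known standing spot, so I correct the holder position by that and go on.

```bash
sed -i 's/\[.568,-.0885,0\]/[.569,-.0895,0]/' h.py && cat > a4.py <<'E'
from h import *
yaw=VY
S=np.array([.47,.17,0]); g2=S+.078*Z+.004*U(yaw)
gp=HO-.148*U(HY)+.032*Z
for b in (.0,.05,.1): print(r.solve_ik(*pose(gp,HY,30,0,b)) is not None, r.solve_ik(*pose(gp+b*Z,HY,30)) is not None)
r.move_linear(pose(g2,yaw,-60)[0],rate=.12)
r.grip(.04,f_grip=30); print("open",status.get_opening(),status.get_gripper_force())
r.move_linear((np.array(pose(g2,yaw,-60)[0])+.12*Z).tolist())
r.goto(*pose(gp+.09*Z,HY,30)); r.move_linear(pose(gp+.008*Z,HY,30)[0])
print("lower",lower(.014,.0015), "TCP off",status.get_tcp_pos()[2]-pose(gp,HY,30)[0][2], status.get_opening(),status.get_time())
r.grip(.085); r.move_linear(pose(gp,HY,30,0,.1)[0]); print(status.get_time(),status.get_q())
for n in("scene","top"):
    d=cam(n); C=cloud(d); hsv=cv2.cvtColor(d["frame"],cv2.COLOR_BGR2HSV); L=HO-.12*U(HY)
    T=(hsv[...,0]<18)&(hsv[...,1]>100)&(np.hypot(C[...,0]-L[0],C[...,1]-L[1])<.08)&(abs(C[...,2]-.05)<.006); ys,xs=np.where(T); print(n,T.sum(),L)
    if T.sum()>50:
        P=onplane(d,np.c_[xs,ys],np.median(C[...,2][T]))[:,:2]; print(np.median(C[...,2][T]),cv2.minAreaRect(P.astype(np.float32)))
    cv2.imwrite(f"pics/a4{n}.png",cv2.resize(d["frame"][100:300,180:460],None,fx=2.5,fy=2.5))
E
python3 a4.py
```

```text
True True
True True
True True
open 0.05586428343838838 29.971741810441017
lower (0.009, np.float64(7.645443651594211)) TCP off -0.00010823126898221874 0.055609795667196774 19.7083
21.2417 [ 14.14331903  32.28554304 111.10870332 -44.48508515  45.51197998
  33.21500604]
scene 389 [ 0.54591111 -0.00510123  0.        ]
0.04876766956631906 ((0.5423740744590759, 0.0027023330330848694), (0.056983936578035355, 0.09900694340467453), 15.416934967041016)
top 0 [ 0.54591111 -0.00510123  0.        ]
```

View pics/a4top.png

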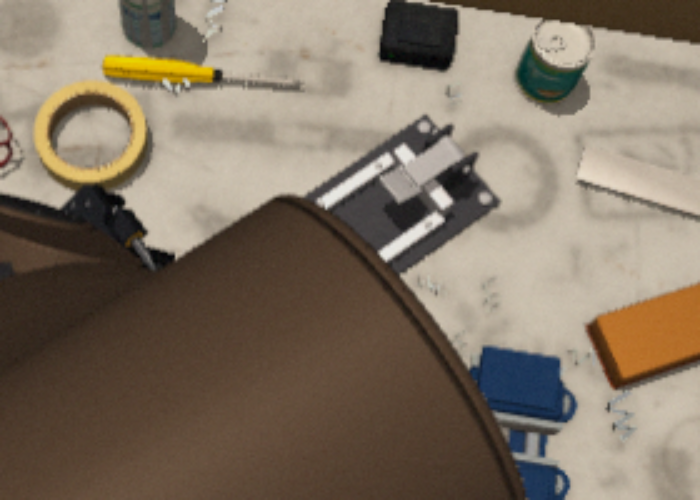

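The arm hides the block in the top view, but the scene view puts it on the load point, aligned at -74.6° and about 1 mm off the line. Next I push it from behind with shut fingers.

```bash
cat > a5.py <<'E'
from h import *
u=U(HY)
tcp=lambda x,z:(HO+x*u+z*Z).tolist()
ori=pose([0,0,0],HY,0)[1]
for x,z in((-.23,.12),(-.23,.024),(-.055,.024)): assert r.solve_ik(tcp(x,z),ori) is not None
r.move_linear((np.array(status.get_tcp_pos())+.06*Z).tolist())
r.goto(tcp(-.23,.14),ori); r.grip(0.)
d=cam("scene"); cv2.imwrite("pics/a5.png",d["frame"][100:400,80:480]); print(status.get_time(),status.get_opening())
r.move_linear(tcp(-.23,.024)); f0=fz()
r.move_linear(tcp(-.135,.024),rate=.05); print(x:=-.135,((fz()-f0)@u).round(1),status.get_time())
d=cam("scene"); cv2.imwrite("pics/a5b.png",d["frame"][100:400,80:480])
E
python3 a5.py
```

```text
24.0167 0.00032653224923877375
-0.135 0.3 26.9917
```

```bash
python3 -c "
import cv2,numpy as np
a=[cv2.imread(f'pics/a5{s}.png') for s in('','b')]
cv2.imwrite('pics/a5ab.png',np.hstack(a))"
```

```text
(no output)
```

View pics/a5ab.png

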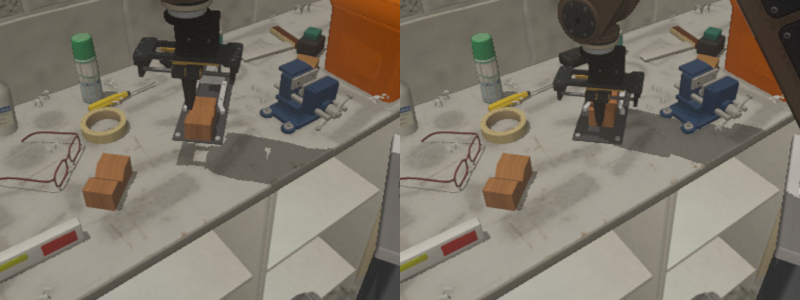

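The block sits V up on the plate at (200,118) on the left; on the right the shut fingers are behind it at (603,110), moving it along the slide line. I keep pushing and watch the force.

```bash
cat > a6.py <<'E'
from h import *
u=U(HY); tcp=lambda x,z:(HO+x*u+z*Z).tolist()
log=[]
f0=fz(); x=-.135
while x<-.05:
    s=.010 if x<-.085 else .002
    x+=s; r.move_linear(tcp(x,.024),rate=.05 if s>.005 else .02); f=fz(); p=((np.array(status.get_tcp_pos())-HO)@u)
    log.append((round(x,3),round(p,4),round(f@u,1)))
    if f@u<-18 or abs(f@u)>18: break
print(*log,sep="\n"); print(fz(),status.get_time())
E
python3 a6.py
```

```text
(-0.125, np.float64(-0.1245), np.float64(0.1))
(-0.115, np.float64(-0.1146), np.float64(-0.1))
(-0.105, np.float64(-0.1046), np.float64(-0.0))
(-0.095, np.float64(-0.0946), np.float64(-0.7))
(-0.085, np.float64(-0.0846), np.float64(-0.4))
(-0.075, np.float64(-0.0753), np.float64(-3.6))
(-0.073, np.float64(-0.074), np.float64(-9.7))
(-0.071, np.float64(-0.0721), np.float64(-9.2))
(-0.069, np.float64(-0.0698), np.float64(-6.5))
(-0.067, np.float64(-0.0677), np.float64(-7.9))
(-0.065, np.float64(-0.0656), np.float64(-6.7))
(-0.063, np.float64(-0.0636), np.float64(-6.7))
(-0.061, np.float64(-0.0617), np.float64(-6.1))
(-0.059, np.float64(-0.06), np.float64(-8.5))
(-0.057, np.float64(-0.0599), np.float64(-22.9))
[-4.03605943 22.61860319  7.05509939] 31.3917
```

The force rose to 23 N at holder x −0.060, which is the expected home contact. I back off and check.

```bash
cat > a7.py <<'E'
from h import *
u=U(HY); tcp=lambda x,z:(HO+x*u+z*Z).tolist()
r.move_linear(tcp(-.13,.024)); r.move_linear(tcp(-.13,.15)); r.goto([.35,.25,.3],[180,0,0]) if r.solve_ik([.35,.25,.3],[180,0,0]) is not None else r.set_joints([69.924,28.126,89.318,0,62.55,-6.05])
r.wait(.3)
seeds={"scene":((.5678,-.0849),-74.62,(.6256,.2369)),"top":((.5683,-.092),-74.86,(.6265,.2317))}
for n,(c,yw,sp) in seeds.items():
    d=cam(n); C=cloud(d); hsv=cv2.cvtColor(d["frame"],cv2.COLOR_BGR2HSV); wood=(hsv[...,0]<18)&(hsv[...,1]>100)
    o=np.array(c)+.0325*U(yw)[:2]
    for k,q,h in(("vb",o,.05),("sp",np.array(sp),.044)):
        T=wood&(np.hypot(C[...,0]-q[0],C[...,1]-q[1])<.08)&(abs(C[...,2]-h)<.005); ys,xs=np.where(T)
        if len(xs)<30: print(n,k,len(xs)); continue
        R=cv2.minAreaRect(onplane(d,np.c_[xs,ys],h)[:,:2].astype(np.float32)); e=np.array(R[0])-q; w=np.array([-U(yw)[1],U(yw)[0]])
        print(n,k,len(xs),"along/across",(e@U(yw)[:2]).round(4),(e@w).round(4),np.round(R[1],3),round(R[2],1))
    x0,y0=(240,140) if n=="scene" else (270,130)
    cv2.imwrite(f"pics/a7{n}.png",cv2.resize(d["frame"][y0:y0+110,x0:x0+130],None,fx=3,fy=3,interpolation=2))
cv2.imwrite("pics/a7.png",np.hstack([cv2.imread(f"pics/a7{n}.png") for n in seeds])); print(status.get_time(),fz().round(1))
E
python3 a7.py
```

```text
scene vb 308 along/across -0.0008 -0.0013 [0.056 0.102] 15.9
scene sp 888 along/across -0.0005 -0.0006 [0.058 0.102] 14.2
top vb 642 along/across 0.0001 -0.0013 [0.057 0.1  ] 15.2
top sp 805 along/across 0.0006 -0.0008 [0.058 0.098] 14.1
35.4917 [-0.3 -0.6  1.3]
```

View pics/a7.png

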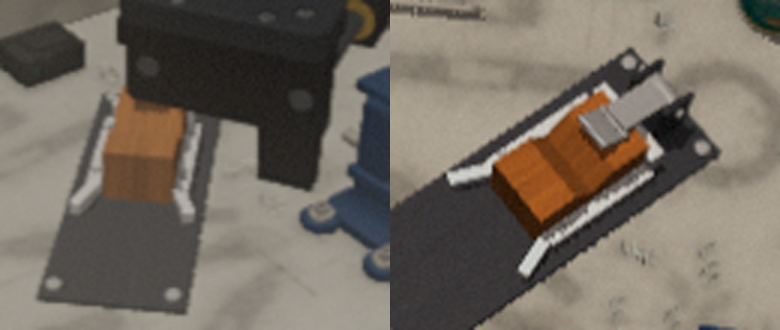

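The block is home between the rails, V up, with the clip resting on its front end (right half, around (610,120)). Both views put it within 1.5 mm of home, and the spare has not moved.

```bash
python3 -c "
from rig import finish_job
print(finish_job())"
```

```text
the job is handed in; nothing more can be done
None
```

The upside-down V-block is now V up and fully home against the end stop with the clip resting on it (within 1.5 mm of home in both camera views); the other V-block has not moved, and I handed the job in at about 35 s of the 61 s; no verdict came back.

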